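Light up the plaster cast with the inspection torch

TASK

Draw the black inspection torch out of its sloping white charging holder, turn it so that its lens points obliquely downwards, about halfway between level and straight down, and shine it at the middle of the cream plaster cast with the lens about 10 cm from the cast. Finish while still holding it there, raised in the gripper and still, touching nothing else; leave the casts and everything else on the bench where they are.

Things in the scene. Friction and masses are not known exactly. Their poses are not given: they have to be found in the camera images.
- torch: black torch, 140 g, 156 mm long. Origin: centre of the tail end; z: along the body to the lens (the beam). Bar 24 mm wide along y (flat sides, grip across these) and 28 mm thick along x to z = 130 mm, then an aluminium head, diameter 27; orange band at z = 124. Mass centre at z = 74 mm. At the start lens up, z 40 degrees above level, x to the slanting underside, the lower 75 mm in the sleeve
- torch_lens (a point): centre of the torch's lens, on its z axis 156 mm from the tail
- holder: white holder fixed to the bench: foot 140 x 70 x 8 mm (origin: centre of its underside, z up) and a closed rectangular sleeve rising at 40 degrees along +x, roughly away from the robot. The torch's tail rests at x = -50, z = 32 mm. Sleeve 75 mm deep, walls 4 mm, about 2 mm play; the torch comes out along its own axis, no latch, only friction
- holder_mouth (a point): centre of the sleeve's open upper end, on the torch's axis
- cream_cast: cream-yellow plaster model of a dental arch, loose, 110 g: D-shaped base about 62 mm along its x by 60 mm along its y, with a horseshoe of teeth on top, 31 mm high in all; origin at the centre of the underside, z up. This is the cast to light up
- cream_cast_mid (a point): middle of the cream cast, 20 mm above its underside: the point to aim the beam at
- tan_cast: tan-brown plaster model of a dental arch, loose, 110 g: D-shaped base about 62 mm along its x by 60 mm along its y, with a horseshoe of teeth on top, 31 mm high in all; origin at the centre of the underside, z up
- blue_cast: blue plaster model of a dental arch, loose, 110 g: D-shaped base about 62 mm along its x by 60 mm along its y, with a horseshoe of teeth on top, 31 mm high in all; origin at the centre of the underside, z up
- green_jar: white jar with green lid, 56 mm in diameter, 60 mm high, loose; origin at the centre of its underside
- red_bottle: pink bottle with red cap, 52 mm in diameter, 100 mm high, loose; origin at the centre of its underside
- wax_pan: shallow steel pan with pink wax, 75 x 120 x 14 mm, loose; origin at the centre of its underside
- spatula: spatula lying on the bench, 170 mm long, loose, lying along its x
Not all that is in view belongs to the job. Leave any orange or yellow look-alike of the wax_pan alone.

How it is judged:
On the way:
1. the torch is drawn out, held by the fingers clear of the holder, its tail more than 100 mm above the bench (contact force between torch and the fingers above 1 N and contact force between torch and holder below 0.2 N and height (world z) of torch above 0.1 m), for 0.2 s.
At the end, for the whole second after the job is handed in: Torch held still by the fingers only, tail over 100 and lens over 60 mm up, lens pointing 20 to 70 degrees below level, beam axis within 25 mm (torch x and y) of the cream cast's middle, lens 50 to 150 mm from it; casts and other loose things within 20 mm of their places (all of step 1 and contact force between torch and cream_cast below 0.2 N and contact force between torch and tan_cast below 0.2 N and contact force between torch and blue_cast below 0.2 N and contact force between torch and green_jar below 0.2 N and contact force between torch and red_bottle below 0.2 N and contact force between torch and wax_pan below 0.2 N and contact force between torch and spatula below 0.2 N and height (world z) of torch_lens above 0.06 m and angle between torch's own z axis and vertical between 1.92 and 2.8 rad and x of cream_cast_mid in the frame of torch between -0.025 and 0.025 m and y of cream_cast_mid in the frame of torch between -0.025 and 0.025 m and z of cream_cast_mid in the frame of torch above 0.156 m and distance between torch_lens and cream_cast_mid between 0.05 and 0.15 m and linear speed of torch below 0.03 m/s and angular speed of torch below 0.2 rad/s and distance of each of cream_cast, tan_cast, blue_cast, green_jar, red_bottle, wax_pan, spatula from where it was at the start of the episode below 0.02 m); the arm keeps its last pose, push and grip.
It fails at once if a cast is pushed more than 20 mm from its place (distance of any of cream_cast, tan_cast, blue_cast from where it was at the start of the episode above 0.02 m).
It fails at once if the jar, the bottle, the wax pan or the spatula is pushed more than 20 mm from its place (distance of any of green_jar, red_bottle, wax_pan, spatula from where it was at the start of the episode above 0.02 m).
It also fails if it takes over 38 s, if anything falls off the work surface, if the arm or the gripper's body presses on something with over 40 N, if the wrist force passes 120 N, or if a joint passes its speed limit or range.

ROBOT

A 7-joint arm with a two-finger parallel gripper is mounted at the origin on the work surface. World frame = base frame: x ahead of the robot, y to its left, z up, the work surface at z = 0. Lengths are in m, angles in rad, forces in N, time in s.
With the tool pointing down it reaches from about 0.425 to 0.925 m from the base axis. Payload 6.8 kg.
Tool frame: the origin (TCP) lies at the very end of the fingers, on their centre line; the grasp point (between the pads) lies 19 mm behind it; z points along the fingers, y is the line along which they close (so a half turn about z gives the same grasp; the last joint's range is limited). The gripper opens to 85 mm and grips with 20 to 120 N. Pads are 22 mm wide; open, the fingers measure 114 mm over their backs; the gripper's body (76 mm by 85 mm) begins 54 mm behind the grasp point. The pads swing forward as they close: fully open they stand 13 mm farther back than shut.
Start: joints at [-1.406, 0.477, 0.022, 1.555, -0.011, 1.109, -0.083], TCP at [0.182, 0.65, 0.231] pointing down, gripper open.
Joint ranges: [-2.96, 2.96], [-0.34, 2.1], [-1.41, 1.46], [0.24, 2.44], [-1.37, 4.51], [0.17, 1.92], [-2.96, 2.96]. Speed limits (rad/s): [2.39, 2.39, 3.14, 3.14, 3.14, 3.14, 3.14].

INTERFACE

Orientations are given as a unit quaternion [w, x, y, z].
In Python, from station import bot gives the robot as it stands.
- The arm moves only by the tool apply_moves, never from a script. Its argument "deltas" is a list of rows, each a list of 3 entries, a list of its own where there are three numbers: the closure, from 0 (fully open) to 1 (shut), then the shift along the tool's x, y, z in units of 0.2 m (1.0 is 0.2 m), then the turn about the tool's z in units of 2 pi rad (1.0 is 2 pi rad). A call has 1 to 12 rows; each row is the pose to reach, as a shift and turn from the pose commanded when the call began, along the tool's axes at that moment, turning the shorter way round; what a row does not reach only later rows make up. A row lasts 1/10 s, in which the tool goes at most 50 mm and 8.59 degrees, less where a joint would pass 70% of its speed; a pose out of reach is approached as far as the arm can. A call with a number of a shift or a turn outside -1 to 1 is refused whole. A call with a gripper value outside its range is refused whole. The fingers move at their own pace and stop on an object; "squeeze" is the grip in N (left out, the last holds). Time passes only in rows, so rows that repeat a pose let the fingers close. It gives the time, the measured TCP pose, the force, the opening and the grip force at its end, in the units of the state.
- bot.get_obs(): the state, without advancing time (a new reading comes with each control period).
- bot.read_camera(name): name is "side" or "top" or "wrist"; returns a dict with "color" (420x560x3 uint8, red, green, blue), "intrinsics" (3x3 intrinsics, pixels), "pose" (4x4, takes a point from camera to world coordinates); the wrist camera has in their place "hand_eye" (4x4, takes a point from camera to tool coordinates, whose origin is the TCP and whose axes are the flange's). Camera axes: x right, y down, z forward; pixel columns grow to the right and rows downward; lengths in m; the calibration is good to about 2 mm. A picture is of the moment at which its call begins: read the wrist's pose just before it. There is no depth.
- bot.hand_in(): hands the job in; it is judged then, once.
Trained networks look in a picture, given as the dict that the camera call returned (one of the last four; its "shot" number tells which), for a name from the list of things; names that differ only in an ending like _2 or _b are one class to them, and where a whole thing is asked for, a point or a joint stands for the part that bears it (a point fixed in the world has none). Each returns a list of dicts, best first, with "confidence" (0 to 1); they miss things now and then, are a little off and sometimes report something else, mostly with a low value. They report only what shows in the picture. A call takes as long as a camera call. They do not tell look-alikes from the thing itself.
- bot.look_for(picture, target): "point" ([x, y, z] in m, in world coordinates, good to about 4 mm: the middle of the surface that is visible of it).
The state is a dict: "t": time; "q": joint angles; "joint_vel": joint speeds; "joint_torque": joint torques, N m; "eef_pos": TCP position; "tool_rot": TCP orientation; "contact_force": force on the tool from outside, world axes, zero at the start; "torque": the same for the moment, N m; "gripper_width": opening from 0.0 (shut) to 1.0 (fully open); "grasp_force": force on a finger pad.
Only numpy, scipy, OpenCV 4.12 (cv2) and the standard library are available. Lean on these libraries where they do the work, as an engineer would, in place of code of your own. Each camera call takes 0.05 s, during which the arm holds its last target. There are 200 camera calls.

## Working session

There is one attempt and no reset: what is moved stays moved. The work goes in short steps, Python scripts to look and compute and a tool call to move; the robot and the scene stay as the last step left them, time stands still between calls to the robot, and variables do not carry over. Pictures are saved under pics/ and viewed, at most 13 in all, crops included, and the job is handed in when it is done.

Besides the shell and the picture viewer there is one more tool, called after "Call:" by a JSON object that holds its "name" and its "arguments", one argument or row to a line. apply_moves: Moves the arm, as the interface text tells. Its arguments: {"type":"object","properties":{"deltas":{"type":"array","items":{"type":"array"}},"squeeze":{"type":"number"}},"required":["deltas"]}

```bash
ls; mkdir -p pics
cat > h.py <<'E'
import numpy as np, cv2
from scipy.spatial.transform import Rotation as R
from station import bot
def rot(q): return R.from_quat([q[1],q[2],q[3],q[0]])
E
python3 - <<'E'
from h import *
s=bot.get_obs(); print({k:np.round(v,3).tolist() for k,v in s.items()})
ims=[]
for n in ["side","top"]:
    p=bot.read_camera(n); ims.append(p["color"]); cv2.imwrite(f"pics/{n}0.png",p["color"][:,:,::-1])
    print(n,np.round(p["pose"],3).tolist(),np.round(p["intrinsics"],1).tolist())
    for t in ["torch","torch_lens","holder","holder_mouth","cream_cast","tan_cast","blue_cast","green_jar","red_bottle","wax_pan","spatula"]:
        print(t,[(np.round(d["point"],3).tolist(),round(d["confidence"],2)) for d in bot.look_for(p,t)[:2]])
E
```

```text
pics
{'t': 0.0, 'q': [-1.406, 0.478, 0.022, 1.556, -0.011, 1.109, -0.083], 'joint_vel': [0.001, 0.001, 0.001, -0.0, 0.0, 0.0, 0.0], 'joint_torque': [0.0, -59.646, 1.608, -28.119, 0.012, 0.009, 0.0], 'eef_pos': [0.182, 0.649, 0.23], 'tool_rot': [-0.0, 0.136, 0.991, -0.001], 'contact_force': [0.257, 0.359, 0.178], 'torque': [0.082, -0.016, -0.006], 'grasp_force': 0.0, 'gripper_width': 1.0}
side [[-0.955, -0.178, 0.236, 0.331], [-0.295, 0.601, -0.743, 0.719], [-0.01, -0.779, -0.627, 0.716], [0.0, 0.0, 0.0, 1.0]] [[415.7, 0.0, 273.5], [0.0, 415.7, 205.0], [0.0, 0.0, 1.0]]
torch [([0.541, 0.328, 0.116], 0.82)]
torch_lens [([0.542, 0.328, 0.115], 0.57)]
holder [([0.503, 0.3, 0.002], 0.79)]
holder_mouth [([0.501, 0.306, 0.01], 0.75), ([0.56, -0.142, 0.018], 0.67)]
cream_cast [([0.463, -0.023, 0.016], 0.75)]
tan_cast [([0.56, -0.141, 0.018], 0.66), ([0.743, 0.173, 0.062], 0.57)]
blue_cast [([0.46, -0.295, 0.023], 0.65), ([0.499, 0.306, 0.01], 0.21)]
green_jar [([0.676, -0.352, 0.039], 0.64)]
red_bottle [([0.744, 0.178, 0.065], 0.75)]
wax_pan [([0.691, 0.297, 0.005], 0.87), ([0.742, -0.026, 0.006], 0.72)]
spatula [([0.739, -0.178, 0.007], 0.78)]
top [[0.021, -0.989, 0.145, 0.445], [-0.999, -0.017, 0.027, -0.038], [-0.025, -0.145, -0.989, 1.043], [0.0, 0.0, 0.0, 1.0]] [[412.6, 0.0, 283.7], [0.0, 412.6, 207.1], [0.0, 0.0, 1.0]]
torch [([0.544, 0.316, 0.119], 0.91)]
torch_lens [([0.542, 0.316, 0.118], 0.81)]
holder [([0.726, -0.178, 0.004], 0.36)]
holder_mouth [([0.501, 0.279, 0.002], 0.71)]
cream_cast [([0.465, -0.026, 0.017], 0.69)]
tan_cast [([0.554, -0.151, 0.014], 0.66)]
blue_cast [([0.455, -0.312, 0.017], 0.68)]
green_jar [([0.677, -0.359, 0.061], 0.95), ([0.545, 0.316, 0.118], 0.48)]
red_bottle [([0.739, 0.153, 0.068], 0.57), ([0.498, 0.276, 0.009], 0.47)]
wax_pan [([0.58, 0.124, 0.003], 0.94), ([0.692, 0.298, 0.008], 0.84)]
spatula [([0.728, -0.172, 0.006], 0.83), ([0.498, 0.276, 0.005], 0.32)]
```

View pics/side0.png

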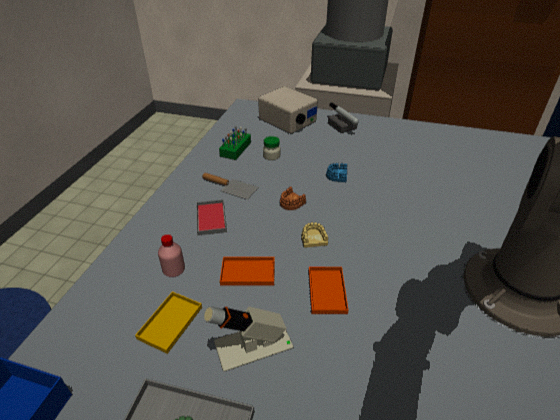

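View pics/top0.png

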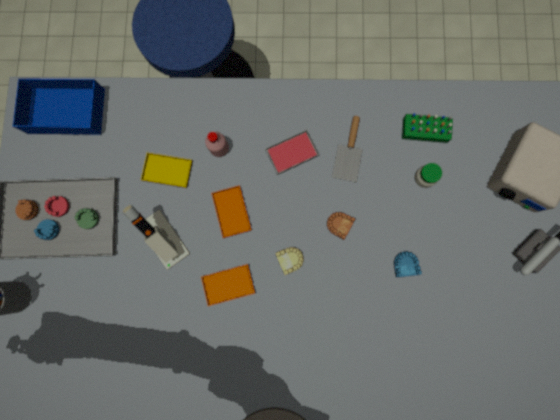

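The side view shows the torch at about (230,318), with its foot corners near (222,367) and (292,349). In the top view the lens is at about (130,210), the foot end at about (187,258) and the cream cast at (290,260). The networks agree with the picture, except that the tan and blue secondary hits are spurious. The tool can only turn about the vertical, so I'll have to pivot the torch in the grip, pressing its tail on the holder's upper edge. Next I'll take close crops to get the holder's pose.

Run:
```python
import cv2,numpy as np
a=cv2.imread("pics/side0.png")[295:375,195:300]; b=cv2.imread("pics/top0.png")[195:275,115:195]
f=lambda i,s: cv2.resize(i,None,fx=s,fy=s,interpolation=cv2.INTER_CUBIC)
a=f(a,4);b=f(b,4)  # 4 px per px
im=np.hstack([a,b]); 
cv2.imwrite("pics/crop0.png",im); print(im.shape)
```

```text
(320, 740, 3)
```

View pics/crop0.png

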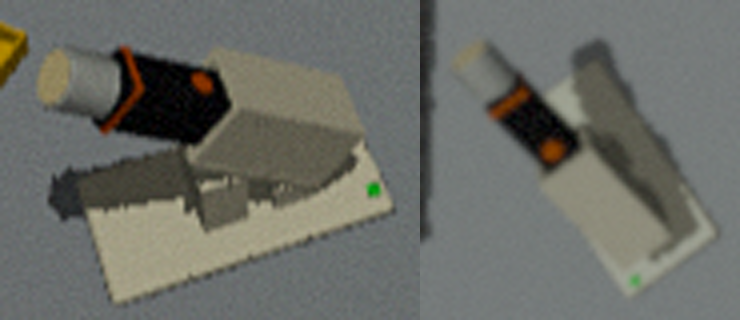

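The crops show clear lens, foot-corner and sleeve-top-corner features in both views. I'll fit the holder pose to them.

Run:
```python
from h import *
from scipy.optimize import least_squares
c40,s40=np.cos(np.radians(40)),np.sin(np.radians(40))
lens=(-50+156*c40,0,32+156*s40)
px=-50+75*c40-19*s40; pz=32+75*s40+19*c40
F={"side":[(lens,53,78),((70,35,0),115,303),((-70,35,0),394,210),((px,-18,pz),213,50),((px,18,pz),232,105)],
"top":[(lens,470,55),((-70,-35,8),718,234),((-70,35,8),630,296),((px,18,pz),540,183)]}
P={n:bot.read_camera(n) for n in F}
def res(p,full=False):
    out=[]
    T=R.from_euler("z",p[2])
    for n,L in F.items():
        M=np.linalg.inv(P[n]["pose"]);K=P[n]["intrinsics"]
        o=(195,295,0) if n=="side" else (115,195,420)
        for X,u,v in L:
            w=T.apply(np.array(X)/1000)+[p[0],p[1],0]
            q=K@(M[:3,:3]@w+M[:3,3]); q=q[:2]/q[2]
            out+=[q[0]-((u-o[2]-1.5)/4+o[0]),q[1]-((v-1.5)/4+o[1])]
    return np.array(out)
r=least_squares(res,[.5,.28,.8],loss="soft_l1")
print(r.x,np.degrees(r.x[2])); print(np.round(res(r.x).reshape(-1,2),1).tolist())
x,y,a=r.x; T=R.from_euler("z",a)
for nm,X in dict(lens=lens,peak=(px,0,pz),g=(-50+103*c40,0,32+103*s40)).items(): print(nm,np.round(T.apply(np.array(X)/1000)+[x,y,0],4))
for n in P:
  for t in ["cream_cast"]: print([np.round(d["point"],3) for d in bot.look_for(P[n],t)])
```

```text
[0.51445224 0.29566021 0.66988257] 38.38144418057998
[[0.9, -0.4], [-2.3, 2.6], [-1.8, 0.7], [0.2, -0.8], [1.9, 0.9], [0.5, 0.4], [0.5, -2.1], [-0.3, -0.6], [0.8, 0.5]]
lens [0.5689 0.3388 0.1323]
peak [0.5107 0.2927 0.0948]
g [0.5371 0.3136 0.0982]
[array([ 0.466, -0.026,  0.015])]
[array([ 0.464, -0.025,  0.019])]
```

Call:
{"name": "apply_moves", "arguments": {
  "deltas": [
    [0,[-0.24,-0.13,0],0],
    [0,[-0.48,-0.26,0],0],
    [0,[-0.72,-0.38,0],0],
    [0,[-0.96,-0.5,0],0],
    [0,[-0.96,-0.5,0],0],
    [0,[-0.96,-0.5,0],0]
  ]
}}

```text
t: 2.0
eef_pos: [0.3433, 0.4993, 0.2317]
tool_rot: [0.001, 0.139, 0.99, -0.0]
contact_force: [-0.5, -0.1, 0.3]
gripper_width: 1.002
grasp_force: 0.0
```

Call:
{"name": "apply_moves", "arguments": {
  "deltas": [
    [0,[-0.24,-0.13,0],-0.02],
    [0,[-0.48,-0.26,0],-0.04],
    [0,[-0.72,-0.38,0],-0.06],
    [0,[-0.96,-0.5,0],-0.08],
    [0,[-0.96,-0.5,0],-0.1],
    [0,[-0.96,-0.5,0],-0.12],
    [0,[-0.96,-0.5,0],-0.15],
    [0,[-0.96,-0.5,0],-0.15]
  ]
}}

```text
t: 2.8
eef_pos: [0.4967, 0.3561, 0.2312]
tool_rot: [-0.0, -0.332, 0.943, 0.001]
contact_force: [-0.7, 0.9, -0.5]
gripper_width: 1.001
grasp_force: 0.0
```

Run:
```python
from h import *
s=bot.get_obs(); print(np.round(s["eef_pos"],4),np.round(s["tool_rot"],4),np.round(s["q"],2))
p=bot.read_camera("wrist"); cv2.imwrite("pics/w1.png",p["color"][:,:,::-1])
np.savez("w1.npz",K=p["intrinsics"],H=p["hand_eye"],pos=s["eef_pos"],q=s["tool_rot"]); print(np.round(p["hand_eye"],3).tolist(),p["intrinsics"][0,0])
```

```text
[0.4967 0.3561 0.2312] [-2.000e-04 -3.319e-01  9.433e-01  7.000e-04] [-0.7   0.37 -0.03  1.71  0.01  1.05  1.51]
[[-0.002, -0.962, -0.274, 0.069], [1.0, -0.001, -0.0, -0.001], [0.0, -0.274, 0.962, -0.143], [0.0, 0.0, 0.0, 1.0]] 299.25417932716766
```

View pics/w1.png

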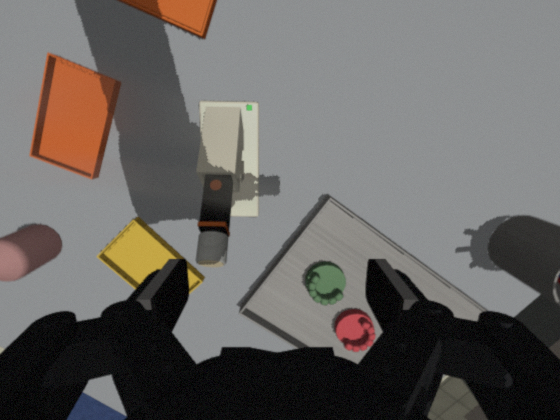

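The wrist view shows the holder foot corners at (200,103), (257,102) and (258,216), the sleeve's upper edge near row 175 (columns 198–238), and the head at (211,248). The holder is nearly aligned with the tool. I'll refit with this view.

```bash
cat > plan.py <<'E'
from h import *
def shift(target, yaw_y=None):
    s=bot.get_obs(); r=rot(s["tool_rot"]); d=r.inv().apply(np.array(target)-s["eef_pos"])/0.2
    y=r.apply([0,1,0]); cur=np.degrees(np.arctan2(y[1],y[0]))
    print("t",round(s["t"],2),"pos",np.round(s["eef_pos"],4),"yawy",round(cur,1),"shift",np.round(d,3), "turn",None if yaw_y is None else round(-((yaw_y-cur+180)%360-180)/360,4),"F",np.round(s["contact_force"],1),"w",round(s["gripper_width"],3))
E
python3 - <<'E'
from plan import *
from scipy.optimize import least_squares
c40,s40=np.cos(np.radians(40)),np.sin(np.radians(40))
lens=(-50+156*c40,0,32+156*s40)
px=-50+75*c40-19*s40; pz=32+75*s40+19*c40
d=np.load("w1.npz"); W=np.eye(4);W[:3,:3]=rot(d["q"]).as_matrix();W[:3,3]=d["pos"]
views=[]
for n in ("side","top"):
    p=bot.read_camera(n); views.append((p["pose"],p["intrinsics"]))
views.append((W@d["H"],d["K"]))
S=lambda u,v:((u-1.5)/4+195,(v-1.5)/4+295); T_=lambda u,v:((u-421.5)/4+115,(v-1.5)/4+195)
F=[(0,lens,S(53,78)),(0,(70,35,0),S(115,303)),(0,(-70,35,0),S(394,210)),(0,(px,-18,pz),S(213,50)),(0,(px,18,pz),S(232,105)),
(1,lens,T_(470,55)),(1,(-70,-35,8),T_(718,234)),(1,(-70,35,8),T_(630,296)),(1,(px,18,pz),T_(540,183)),
(2,(-70,35,8),(257.5,102)),(2,(-70,-35,8),(200,103)),(2,(70,35,8),(258.5,216)),(2,(px,-18,pz),(197.5,175)),(2,(px,18,pz),(238,177))]
def res(p,sel=(0,1,2)):
    T=R.from_euler("z",p[2]); o=[]
    for n,X,uv in F:
        if n not in sel: continue
        M=np.linalg.inv(views[n][0]); w=T.apply(np.array(X)/1000)+[p[0],p[1],0]
        q=views[n][1]@(M[:3,:3]@w+M[:3,3]); o+=list(q[:2]/q[2]-uv)
    return np.array(o)
for sel in [(2,),(0,1,2)]:
    r=least_squares(res,[.5,.28,.8],loss="soft_l1",args=(sel,)); print(sel,np.round(r.x,4),np.degrees(r.x[2])); print(np.round(res(r.x,sel).reshape(-1,2),1).tolist())
x,y,a=r.x; T=R.from_euler("z",a)
for nm,X in dict(lens=lens,peak=(px,0,pz),g=(-50+103*c40,0,32+103*s40)).items(): print(nm,np.round(T.apply(np.array(X)/1000)+[x,y,0],4))
E
```

```text
(2,) [0.5144 0.2978 0.6613] 37.8898240979371
[[1.8, 2.6], [-1.3, 0.7], [1.0, 3.9], [0.3, -3.6], [-1.8, -5.1]]
(0, 1, 2) [0.5141 0.2968 0.6665] 38.18571338024974
[[0.8, 0.1], [-2.5, 3.1], [-1.8, 1.4], [0.2, -0.3], [1.9, 1.5], [0.0, 0.4], [-0.0, -1.9], [-0.8, -0.4], [0.3, 0.7], [0.9, 1.7], [-2.2, 0.1], [0.8, 3.2], [-0.5, -4.3], [-2.5, -6.0]]
lens [0.5688 0.3398 0.1323]
peak [0.5104 0.2939 0.0948]
g [0.5368 0.3147 0.0982]
```

Run:
```python
from plan import *
shift([.538,.3156,.15],128.2); shift([.538,.3156,.083],128.2)
```

```text
t 2.95 pos [0.4968 0.3557 0.2312] yawy 128.4 shift [-0.037 -0.285  0.406] turn 0.0006 F [-0.6 -0.2  0.7] w 1.0
t 2.95 pos [0.4968 0.3557 0.2312] yawy 128.4 shift [-0.037 -0.286  0.741] turn 0.0006 F [-0.6 -0.2  0.7] w 1.0
```

Call:
{"name": "apply_moves", "arguments": {
  "deltas": [
    [0,[-0.037,-0.2,0],0],
    [0,[-0.037,-0.285,0.1],0],
    [0,[-0.037,-0.285,0.3],0],
    [0,[-0.037,-0.285,0.5],0],
    [0,[-0.037,-0.285,0.65],0],
    [0,[-0.037,-0.285,0.74],0],
    [0,[-0.037,-0.285,0.74],0],
    [0,[-0.037,-0.285,0.74],0]
  ]
}}

```text
t: 3.75
eef_pos: [0.5389, 0.3149, 0.0837]
tool_rot: [0.0, -0.329, 0.944, 0.0]
contact_force: [0.5, -0.1, 1.2]
gripper_width: 1.001
grasp_force: 0.0
```

Run:
```python
from plan import *
shift([.538,.3156,.083],128.2)
p=bot.read_camera("side"); a=cv2.resize(p["color"][240:400,160:340,::-1],None,fx=3,fy=3,interpolation=cv2.INTER_CUBIC)
p=bot.read_camera("wrist"); b=cv2.resize(p["color"][:,:,::-1],None,fx=.45,fy=.45); 
im=np.zeros((480,540+b.shape[1],3),np.uint8); im[:,:540]=a; im[:b.shape[0],540:]=b; cv2.imwrite("pics/g2.png",im)
```

```text
t 3.75 pos [0.5389 0.3149 0.0837] yawy 128.4 shift [0.001 0.006 0.003] turn 0.0005 F [ 0.5 -0.1  1.2] w 1.001
```

View pics/g2.png

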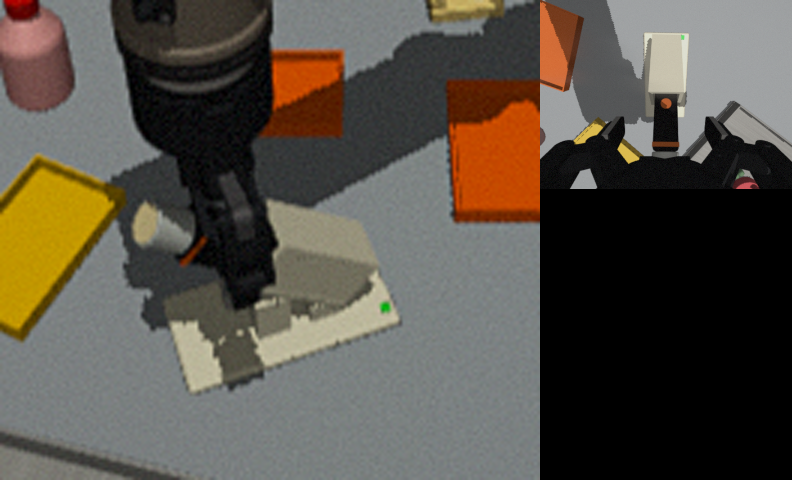

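The torch (inset column about 665) is centred between the fingers, at about 615 and 718, and the pads are beside the bar just below the band. Closing.

Call:
{"name": "apply_moves", "arguments": {
  "deltas": [
    [1,[0,0,0],0],
    [1,[0,0,0],0],
    [1,[0,0,0],0],
    [1,[0,0,0],0],
    [1,[0,0,0],0],
    [1,[0,0,0],0],
    [1,[0,0,0],0],
    [1,[0,0,0],0]
  ],
  "squeeze": 50
}}

```text
t: 4.65
eef_pos: [0.539, 0.314, 0.0836]
tool_rot: [0.0, -0.329, 0.944, 0.0]
contact_force: [-1.4, -0.2, 5.0]
gripper_width: 0.275
grasp_force: 51.1
```

Call:
{"name": "apply_moves", "arguments": {
  "deltas": [
    [1,[-0.04,0,-0.034],0],
    [1,[-0.1,0,-0.084],0],
    [1,[-0.16,0,-0.134],0],
    [1,[-0.22,0,-0.185],0],
    [1,[-0.28,0,-0.235],0],
    [1,[-0.34,0,-0.285],0],
    [1,[-0.4,0,-0.336],0],
    [1,[-0.4,0,-0.5],0],
    [1,[-0.4,0,-0.6],0],
    [1,[-0.4,0,-0.6],0],
    [1,[-0.4,0,-0.6],0],
    [1,[-0.4,0,-0.6],0]
  ]
}}

```text
t: 5.85
eef_pos: [0.6009, 0.363, 0.2015]
tool_rot: [-0.001, -0.329, 0.944, -0.0]
contact_force: [-0.0, -0.9, -1.5]
gripper_width: 0.273
grasp_force: 50.5
```

Run:
```python
from plan import *
shift([.538,.3156,.083],128.2); s=bot.get_obs(); print(np.round(s["q"],2))
p=bot.read_camera("side"); a=cv2.resize(p["color"][200:400,120:340,::-1],None,fx=2.4,fy=2.4,interpolation=cv2.INTER_CUBIC)
p=bot.read_camera("wrist"); b=cv2.resize(p["color"][:,:,::-1],None,fx=.45,fy=.45); 
im=np.zeros((480,800,3),np.uint8); im[:,:528]=a; im[:b.shape[0],528:528+b.shape[1]]=b; cv2.imwrite("pics/g3.png",im)
```

```text
t 5.85 pos [0.6009 0.363  0.2015] yawy 128.4 shift [0.392 0.009 0.594] turn 0.0005 F [-0.  -0.9 -1.5] w 0.273
[-0.63  0.55 -0.    1.51  0.    1.09  1.61]
```

View pics/g3.png

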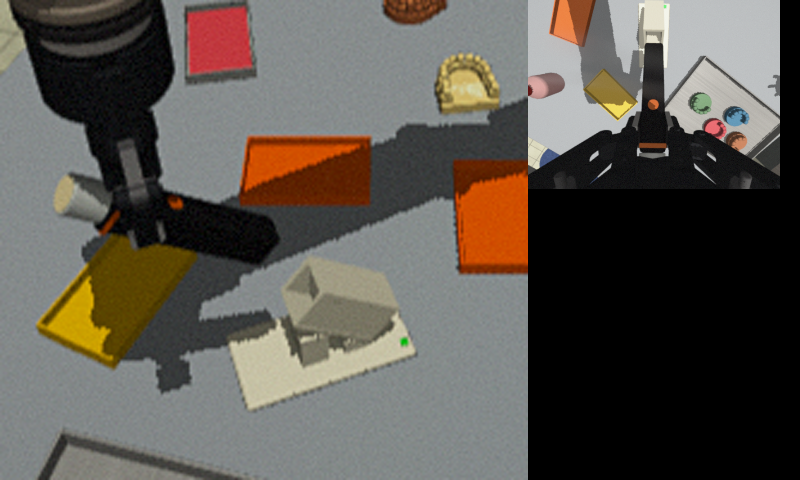

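The torch is out of the holder, still lens-up at about 40° (head at (80,197) in the crop, tail at (265,250)). Next I'll bring the tail over the sleeve's upper edge and pivot the torch lens-down there with a lighter grip.

Call:
{"name": "apply_moves", "arguments": {
  "deltas": [
    [1,[0.17,0,0.08],0],
    [1,[0.345,0,0.163],0],
    [1,[0.345,0,0.163],0],
    [1,[0.345,0,0.163],0]
  ],
  "squeeze": 35
}}

```text
t: 6.35
eef_pos: [0.5466, 0.3198, 0.1697]
tool_rot: [-0.001, -0.328, 0.945, -0.0]
contact_force: [0.9, 0.9, -1.2]
gripper_width: 0.273
grasp_force: 50.4
```

Call:
{"name": "apply_moves", "arguments": {
  "deltas": [
    [1,[0,0,0.1],0],
    [1,[0,0,0.172],0],
    [1,[-0.045,0,0.216],0],
    [1,[-0.082,0,0.266],0],
    [1,[-0.109,0,0.321],0],
    [1,[-0.127,0,0.381],0],
    [1,[-0.127,0,0.381],0]
  ]
}}

```text
t: 7.05
eef_pos: [0.5687, 0.3377, 0.0939]
tool_rot: [0.001, -0.329, 0.944, 0.0]
contact_force: [0.3, 0.8, -0.4]
gripper_width: 0.271
grasp_force: 48.1
```

Run:
```python
from plan import *
shift([.538,.3156,.083],128.2); s=bot.get_obs(); print(np.round(s["q"],2))
p=bot.read_camera("side"); a=cv2.resize(p["color"][200:400,120:340,::-1],None,fx=2.4,fy=2.4,interpolation=cv2.INTER_CUBIC)
p=bot.read_camera("wrist"); b=cv2.resize(p["color"][:,:,::-1],None,fx=.45,fy=.45); 
im=np.zeros((480,800,3),np.uint8); im[:,:528]=a; im[:b.shape[0],528:528+b.shape[1]]=b; cv2.imwrite("pics/g4.png",im)
```

```text
t 7.05 pos [0.5687 0.3377 0.0939] yawy 128.4 shift [0.189 0.009 0.054] turn 0.0005 F [ 0.3  0.8 -0.4] w 0.271
[-0.62  0.6  -0.01  1.7   0.01  0.84  1.6 ]
```

View pics/g4.png

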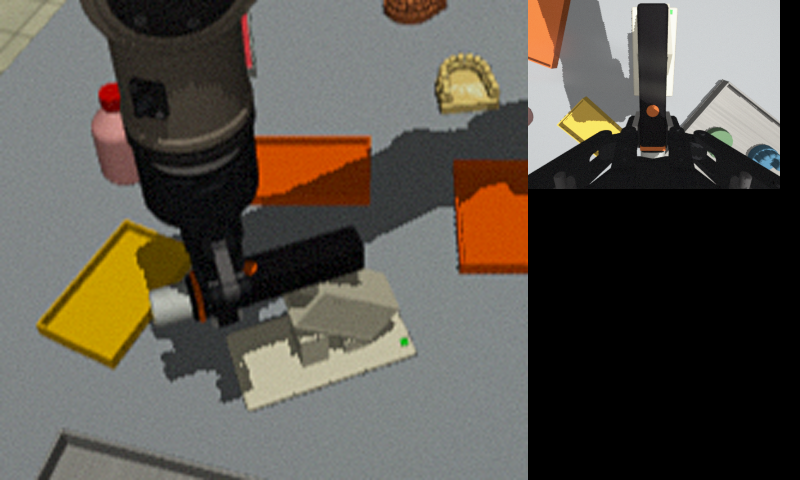

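The torch is now level and pivots as planned: head at (170,305), tail at (360,248), resting on the sleeve's top edge. Continuing to about 42° below level, then lifting off.

Call:
{"name": "apply_moves", "arguments": {
  "deltas": [
    [1,[-0.007,0,0.062],0],
    [1,[-0.003,0,0.124],0],
    [1,[0.012,0,0.185],0],
    [1,[0.037,0,0.242],0],
    [1,[0.045,0,0.255],0],
    [1,[0.045,0,0.255],0],
    [1,[0.045,0,0.255],0]
  ]
}}

```text
t: 7.85
eef_pos: [0.5638, 0.3336, 0.0454]
tool_rot: [0.004, -0.329, 0.944, 0.001]
contact_force: [6.0, 3.9, 0.7]
gripper_width: 0.27
grasp_force: 55.1
```

Call:
{"name": "apply_moves", "arguments": {
  "deltas": [
    [1,[-0.06,0,-0.07],0],
    [1,[-0.12,0,-0.2],0],
    [1,[-0.12,0,-0.4],0],
    [1,[-0.12,0,-0.6],0],
    [1,[-0.12,0,-0.8],0],
    [1,[-0.12,0,-0.8],0],
    [1,[-0.12,0,-0.8],0]
  ],
  "squeeze": 60
}}

```text
t: 8.55
eef_pos: [0.5796, 0.346, 0.2044]
tool_rot: [0.001, -0.329, 0.944, 0.0]
contact_force: [-0.1, -0.5, -2.8]
gripper_width: 0.271
grasp_force: 59.0
```

Run:
```python
from plan import *
shift([.462,.12,.2],0); s=bot.get_obs(); print(np.round(s["q"],2))
p=bot.read_camera("side"); a=cv2.resize(p["color"][150:350,120:340,::-1],None,fx=2.4,fy=2.4,interpolation=cv2.INTER_CUBIC)
p=bot.read_camera("wrist"); b=cv2.resize(p["color"][:,:,::-1],None,fx=.45,fy=.45); 
im=np.zeros((480,800,3),np.uint8); im[:,:528]=a; im[:b.shape[0],528:528+b.shape[1]]=b; cv2.imwrite("pics/g5.png",im)
```

```text
t 8.55 pos [0.5796 0.346  0.2044] yawy 128.4 shift [ 1.162 -0.521  0.02 ] turn 0.3566 F [-0.1 -0.5 -2.8] w 0.271
[-0.63  0.5  -0.    1.58  0.    1.06  1.61]
```

View pics/g5.png

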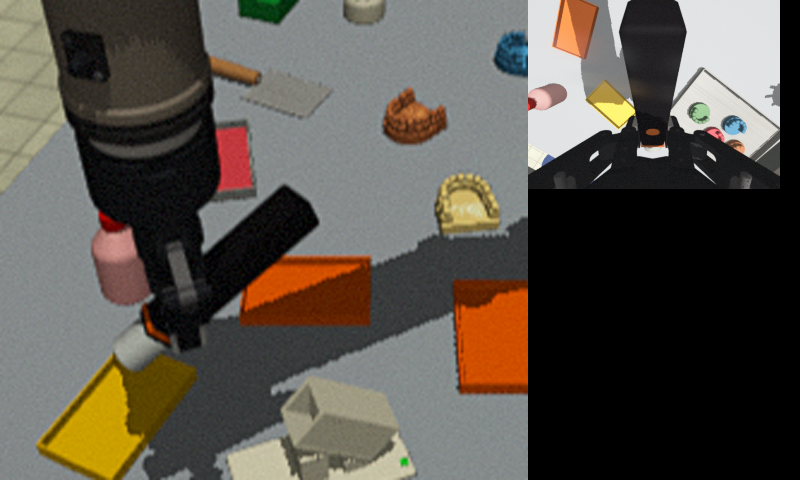

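The torch now points lens-down at roughly 40°, held clear (lens (130,355), tail (300,205)). I'll carry and turn it so the beam heads along −y towards the cream cast.

Call:
{"name": "apply_moves", "arguments": {
  "deltas": [
    [1,[0.12,-0.06,0],0.02],
    [1,[0.24,-0.12,0],0.04],
    [1,[0.36,-0.18,0],0.06],
    [1,[0.48,-0.24,0],0.08],
    [1,[0.6,-0.3,0],0.1],
    [1,[0.6,-0.3,0],0.12],
    [1,[0.6,-0.3,0],0.14],
    [1,[0.6,-0.3,0],0.16],
    [1,[0.6,-0.3,0],0.18],
    [1,[0.6,-0.3,0],0.18],
    [1,[0.6,-0.3,0],0.18]
  ]
}}

```text
t: 9.75
eef_pos: [0.5217, 0.224, 0.2023]
tool_rot: [-0.001, 0.227, 0.974, -0.001]
contact_force: [-1.0, 0.0, -0.7]
gripper_width: 0.274
grasp_force: 58.9
```

Run:
```python
from plan import *
shift([.464,.11,.2],0); print(np.round(bot.get_obs()["q"],2))
```

```text
t 9.75 pos [0.5217 0.224  0.2023] yawy 63.8 shift [ 0.007 -0.639  0.013] turn 0.1771 F [-1.   0.  -0.7] w 0.274
[-0.71  0.34  0.24  1.86 -0.09  0.96  0.69]
```

Call:
{"name": "apply_moves", "arguments": {
  "deltas": [
    [1,[0,-0.1,0],0.02],
    [1,[0,-0.2,0],0.04],
    [1,[0,-0.3,0],0.06],
    [1,[0,-0.4,0],0.08],
    [1,[0,-0.5,0],0.1],
    [1,[0.007,-0.6,0],0.12],
    [1,[0.007,-0.64,0],0.14],
    [1,[0.007,-0.64,0],0.16],
    [1,[0.007,-0.64,0],0.177],
    [1,[0.007,-0.64,0],0.177],
    [1,[0.007,-0.64,0],0.177]
  ]
}}

```text
t: 10.85
eef_pos: [0.464, 0.1103, 0.2033]
tool_rot: [-0.0, 0.706, 0.708, -0.0]
contact_force: [-0.3, 0.4, -1.3]
gripper_width: 0.278
grasp_force: 59.0
```

Run:
```python
from plan import *
shift([.464,.091,.105],0); s=bot.get_obs(); print(np.round(s["q"],2))
np.savez("s6.npz",pos=s["eef_pos"],q=s["tool_rot"])
p=bot.read_camera("side"); a=cv2.resize(p["color"][90:290,200:400,::-1],None,fx=2.4,fy=2.4,interpolation=cv2.INTER_CUBIC)
cv2.imwrite("pics/g6.png",a)
```

```text
t 10.85 pos [0.464  0.1103 0.2033] yawy 0.1 shift [-0.096 -0.     0.491] turn 0.0003 F [-0.3  0.4 -1.3] w 0.278
[-0.78  0.19  0.47  2.07 -0.11  0.91 -0.25]
```

View pics/g6.png

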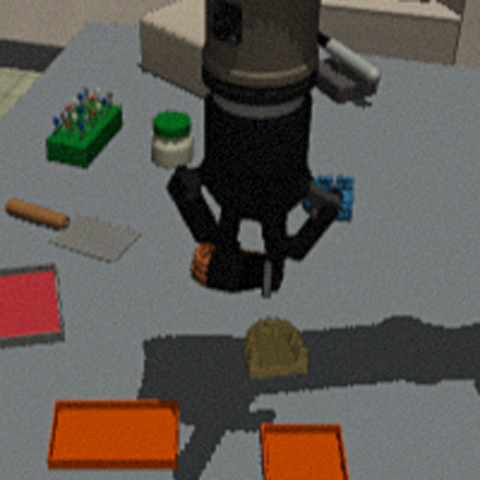

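From here the torch is seen end-on over the cast (tail at (245,270)), which is a poor view for pitch. I'll get the pitch from the earlier side picture instead.

Run:
```python
from plan import *
from scipy.optimize import least_squares
p=bot.read_camera("side"); M=np.linalg.inv(p["pose"]); K=p["intrinsics"]
tcp=np.array([.5796,.346,.2044]); h=np.radians(38.4)
px=lambda u,v:np.array([120+(u-.7)/2.4,150+(v-.7)/2.4])
obs=[px(299,206),px(133,352)]
def pr(w): q=K@(M[:3,:3]@w+M[:3,3]); return q[:2]/q[2]
def res(v):
    th,zg,o=v; d=np.array([np.cos(th)*np.cos(h),np.cos(th)*np.sin(h),-np.sin(th)]); P=tcp+[0,0,o]
    return np.r_[pr(P-zg*d)-obs[0],pr(P+(.156-zg)*d)-obs[1],(zg-.105)/.003,(o-.016)/.003]
r=least_squares(res,[.7,.105,.016]); print(np.degrees(r.x[0]),r.x,np.round(r.fun,1))
t=bot.read_camera("top"); cv2.imwrite("pics/t7.png",cv2.resize(t["color"][150:300,200:350,::-1],None,fx=4,fy=4,interpolation=cv2.INTER_CUBIC))
for n,c in (("top",t),("side",p)): print(n,[np.round(d["point"],3) for k in ("torch","torch_lens","cream_cast") for d in bot.look_for(c,k)[:1]])
```

```text
37.91414655142095 [0.66172669 0.1096635  0.01771326] [ 0.9 -1.4 -1.3  2.5  1.6  0.6]
top [array([0.467, 0.08 , 0.214]), array([0.46 , 0.079, 0.212]), array([ 0.464, -0.029,  0.018])]
side [array([0.461, 0.193, 0.284]), array([0.457, 0.193, 0.281]), array([ 0.465, -0.024,  0.012])]
```

View pics/t7.png

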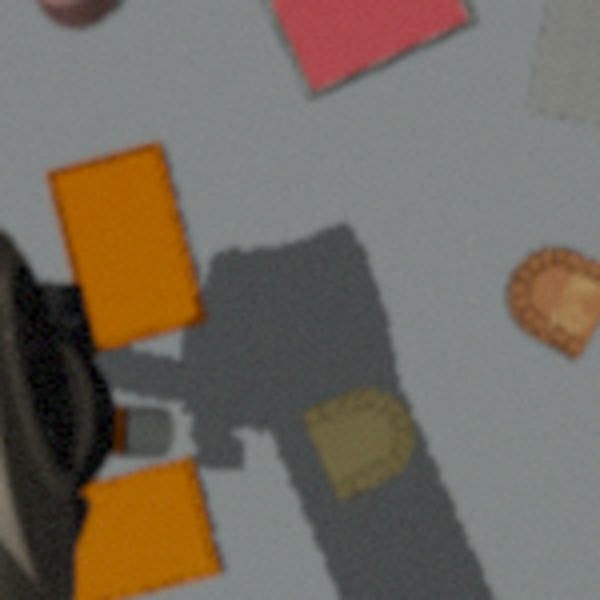

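The top view shows the lens at (172,433) and the cast at (360,440), in line. The lens ray gives about (0.463, 0.067) against 0.071 predicted, so a pitch of about 38° is consistent. Lowering to the final pose.

Call:
{"name": "apply_moves", "arguments": {
  "deltas": [
    [1,[-0.03,0,0.1],0],
    [1,[-0.06,0,0.22],0],
    [1,[-0.095,0,0.34],0],
    [1,[-0.095,0,0.44],0],
    [1,[-0.095,0,0.51],0],
    [1,[-0.095,0,0.53],0],
    [1,[-0.095,0,0.53],0],
    [1,[-0.095,0,0.53],0],
    [1,[-0.095,0,0.53],0],
    [1,[-0.095,0,0.53],0]
  ]
}}

```text
t: 12.3
eef_pos: [0.4646, 0.0915, 0.0982]
tool_rot: [0.0, 0.708, 0.706, 0.001]
contact_force: [-0.0, -0.4, -1.1]
gripper_width: 0.274
grasp_force: 59.1
```

Run:
```python
from plan import *
shift([.464,.0905,.096],0)
a=bot.read_camera("side"); b=bot.read_camera("top")
im=np.hstack([cv2.resize(c["color"][r:r+150,k:k+130,::-1],None,fx=3,fy=3,interpolation=cv2.INTER_CUBIC) for c,r,k in ((a,130,240),(b,180,210))])
cv2.imwrite("pics/f8.png",im)
for k in ("torch","torch_lens","cream_cast"): print(k,[np.round(d["point"],3) for c in (a,b) for d in bot.look_for(c,k)[:1]])
```

```text
t 12.3 pos [0.4646 0.0915 0.0982] yawy -0.1 shift [-0.005 -0.003  0.011] turn -0.0004 F [-0.  -0.4 -1.1] w 0.274
torch [array([0.462, 0.171, 0.176]), array([0.465, 0.059, 0.104])]
torch_lens [array([0.459, 0.172, 0.177])]
cream_cast [array([ 0.447, -0.021,  0.015]), array([ 0.467, -0.026,  0.014])]
```

View pics/f8.png

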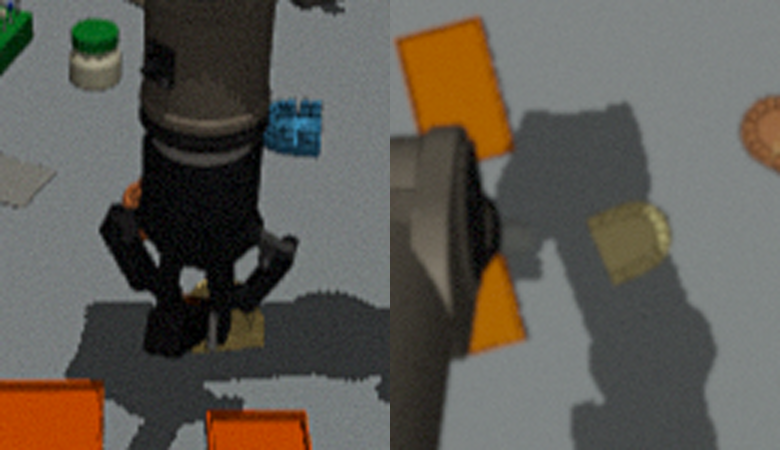

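The side view shows the tail raised with the gripper pointing at the cast. The top view shows the head at about (515,235), aimed at the undisturbed cream cast at (628,245). Tail height comes out at about 0.18 m, lens height about 0.08 m and lens distance about 0.1 m, so everything is inside the limits. Handing in.

```bash
python3 -c "
from station import bot
print(bot.hand_in())"
```

```text
the job is handed in; nothing more can be done
None
```

I handed the job in with the torch held still about 38° below level and aimed at the middle of the cream cast, its lens about 10 cm away. The pictures show the cream cast where it was and nothing touching the torch; the hand-in returned no verdict.

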